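# Lay out the salad dressing

### The arm

A 7-joint arm with a two-finger parallel gripper is mounted at the origin on the work surface; the furniture and walls round the work are solid. World frame = base frame: x ahead of the robot, y to its left, z up, the work surface at z = 0. Lengths are in mm, angles in rad, forces in N, time in s.
With the tool pointing down it reaches from about 350 to 900 mm from the base axis. Payload 19.9 kg.
Tool frame: the origin (TCP) lies on the centre line of the jaws, within the pads' length; the fingertips stand 19 mm ahead of it and the grasp point (between the pads) is the TCP; z points along the fingers, y is the line along which they close (so a half turn about z gives the same grasp; the last joint's range is limited). The gripper opens to 85 mm and grips with 20 to 120 N. Pads are 22 mm wide; open, the fingers measure 114 mm over their backs; the gripper's body (76 mm by 85 mm) begins 54 mm behind the grasp point. The pads swing forward as they close: fully open they stand 13 mm farther back than shut.
Start: joints at [1.268, 0.417, -0.01, 1.614, 0.005, 1.111, -0.053], TCP at [161.759, -603.686, 250.26] pointing down, gripper open.
Joint ranges: [-2.81, 2.81], [-0.39, 2.02], [-1.27, 1.25], [0.06, 2.57], [-1.19, 4.33], [0.19, 2], [-2.82, 2.82]. Speed limits (rad/s): [1.89, 1.89, 2.39, 2.39, 3.01, 3.01, 3.01].

### API

Orientations are given as [roll, pitch, yaw] about the fixed x, y, z axes, in that order (R = Rz(yaw) Ry(pitch) Rx(roll)).
In Python, from bench import bot, cams gives the robot as it stands. The module is installed in compiled form; this text tells all that it offers. Calls block until the motion is done:
- bot.move_pose(position, orientation): joint-space move of the TCP to a pose.
- bot.move_linear(position, rot=None, vel=150, guard=None): straight line of the TCP; rot=None keeps the orientation; vel is the mean speed in mm/s. With guard (N) it stops when the force on the tool has changed by that much, and returns True; else False.
- bot.movej(angles): joint-space move.
- bot.set_gripper(opening, f_grip=None): finger opening in mm; f_grip is the grip in N (None keeps the last); returns when the fingers have stopped.
- bot.dwell(seconds).
- bot.solve_ik(position, orientation): joint angles nearest the present ones, or None.
- cams.camera(name): name is "side" or "top"; returns a dict with "color" (420x560x3 uint8, red, green, blue), "fx", "fy", "cx", "cy" (pixels), "xyz" and "rotation" of the camera in the world. Camera axes: x right, y down, z forward; pixel columns grow to the right and rows downward; lengths in mm; the calibration is good to about 2 mm. A picture is of the moment at which its call begins. There is no depth.
A pose or a line that the arm cannot do raises bot.MotionError and nothing moves.
- bot.sign_off(): hands the job in; it is judged then, once.
Readings, each from a call of its own:
- bot.current_clock(): time.
- bot.current_joint_positions(): joint angles.
- bot.current_joint_vel(): joint speeds.
- bot.current_tau(): joint torques, N m.
- bot.current_eef_pos(): TCP position.
- bot.current_tool_rot(): TCP orientation.
- bot.current_force(): force on the tool from outside, world axes, zero at the start.
- bot.current_ft_torque(): the same for the moment, N m.
- bot.current_width(): finger opening in mm.
- bot.current_grasp_force(): force on a finger pad.
Only numpy, scipy, OpenCV 4.12 (cv2) and the standard library are available. Lean on these libraries where they do the work, as an engineer would, in place of code of your own. Each camera call takes 0.05 s, during which the arm holds its last target. There are 200 camera calls.

### The job

Lay out what the salad dressing needs: stand the pepper mill on the largest wooden coaster, the salt shaker on the middle-sized one and the small green oil bottle on the smallest, each upright in the middle of its coaster, and put the lemon that lies loose on the worktop (not those in the wire basket) in the green bowl. The nail varnish bottle and the copper-lidded jar standing among them are not needed: leave them where they are.

Things in the scene. Friction and masses are not known exactly. Their poses are not given: they have to be found in the camera images.
- pepper_mill: dark wooden pepper mill, standing, 160 mm tall, the tallest loose thing; round foot 58 mm across, body narrowing to a 44 mm neck at 115 mm, then a round head 50 mm across at 122 to 135 mm above its foot with a small steel nut on top; about 0.18 kg. Origin at the centre of its underside, z up its axis. The head does not turn
- salt_shaker: glass salt shaker with a grey domed cap, standing, 90 mm tall; round, foot 38 mm, widest (44 mm) at 25 to 30 mm above its foot, narrowing above to a 34 mm cap; about 0.1 kg. Origin at the centre of its underside, z up its axis
- oil_bottle: small dark green glass oil bottle without a cap, standing, 92 mm tall; round, 36 mm across from its foot to about 32 mm height, then tapering to a 20 mm mouth; grip it low; about 0.11 kg. Origin at the centre of its underside, z up its axis
- lemon_centre (a point): the middle of the yellow lemon, which lies on its side on the worktop, 71 mm long, 53 mm wide, 51 mm high, about 0.085 kg; the point is 25.5 mm above the worktop at the start. Its x axis runs along the lemon's length and starts within 0.3 rad of world x; grip across y (53 mm)
- coaster_large: round turned wooden coaster with a cork inlay, the largest of three, 104 mm across, 10 mm thick, fixed to the worktop; origin at the centre of its underside, its top 10 mm above
- coaster_medium: round turned wooden coaster with a cork inlay, the middle-sized of three, 82 mm across, 10 mm thick, fixed to the worktop; origin at the centre of its underside, its top 10 mm above
- coaster_small: round turned wooden coaster with a cork inlay, the smallest of three, 62 mm across, 10 mm thick, fixed to the worktop; origin at the centre of its underside, its top 10 mm above
- bowl: green ceramic cereal bowl, open, fixed to the worktop, 140 mm across the rim, 60 mm high; inner floor about 60 mm across, 10 mm above the underside, walls sloping out to about 130 mm inside the rim. Origin at the centre of its underside
- varnish: nail varnish bottle to be left alone: square dark red base 26 mm wide, black round cap 15 mm across, 66 mm tall, loose. Origin at the centre of its underside
- balm_jar: squat round glass jar with a copper-coloured lid to be left alone, 62 mm across, 60 mm tall, loose. Origin at the centre of its underside
There are look-alikes about, which are no part of the job. Leave any pink look-alike of the coaster_medium alone.

How it is judged (in metres and radians):
At the end, for the whole second after the job is handed in: Mill on large, shaker on medium, bottle on small coaster: upright within 0.15 rad, foot within 4 mm of the coaster's top, centres within 12 mm; lemon's middle within 30 mm of the bowl's axis and 20 to 60 mm above its underside; all at rest (under 0.02 m/s) (horizontal distance between pepper_mill and coaster_large below 0.012 m and z of pepper_mill in the frame of coaster_large between 0.006 and 0.014 m and angle between each of pepper_mill, salt_shaker, oil_bottle's own z axis and vertical below 0.15 rad and linear speed of each of pepper_mill, salt_shaker, oil_bottle, lemon below 0.02 m/s and horizontal distance between salt_shaker and coaster_medium below 0.012 m and z of salt_shaker in the frame of coaster_medium between 0.006 and 0.014 m and horizontal distance between oil_bottle and coaster_small below 0.012 m and z of oil_bottle in the frame of coaster_small between 0.006 and 0.014 m and horizontal distance between lemon_centre and bowl below 0.03 m and z of lemon_centre in the frame of bowl between 0.02 and 0.06 m); the robot touches nothing.
It fails at once if the nail varnish bottle is moved more than 20 mm (distance of varnish from where it was at the start of the episode above 0.02 m).
It fails at once if the copper-lidded jar is moved more than 20 mm (distance of balm_jar from where it was at the start of the episode above 0.02 m).
It also fails if it takes over 125 s, if anything falls off the work surface, if the arm or the gripper's body presses on something with over 40 N, if the wrist force passes 120 N, or if a joint passes its speed limit or range.

## Working session

There is one attempt and no reset: what is moved stays moved. The work goes in short steps, each a Python script; the robot and the scene stay as the last script left them, time stands still between calls to the robot, and variables do not carry over. Pictures are saved under pics/ and viewed, at most 14 in all, crops included, and the job is handed in when it is done.

```bash
mkdir -p pics
python3 - <<'E'
from bench import bot, cams
import cv2
for n in ("top","side"):
    c=cams.camera(n); cv2.imwrite(f"pics/{n}0.png",cv2.resize(c["color"][:,:,::-1],(800,600),interpolation=cv2.INTER_CUBIC))
    cv2.imwrite(f"raw_{n}0.png",c["color"][:,:,::-1])
    print(n,{k:v for k,v in c.items() if k!="color"})
print(bot.current_tool_rot(),bot.current_clock(),bot.current_width())
E
```

```text
top {'fx': 482.27498425853565, 'fy': 482.27498425853565, 'cx': 272.0343635252441, 'cy': 213.0195239861332, 'xyz': array([  90.32796601,  -53.31198864, 1465.61257268]), 'rotation': array([-2.91832485e+00,  7.24117941e-04, -1.56929805e+00])}
side {'fx': 449.394167112548, 'fy': 449.394167112548, 'cx': 277.3576617153773, 'cy': 213.90864372833857, 'xyz': array([839.37463402, 784.52732975, 741.40655628]), 'rotation': array([-2.18605032, -0.01376494,  2.65778932])}
[-3.14048105e+00  7.17967628e-05  2.61800595e-01] 0.1 85.24529886852714
```

View pics/top0.png

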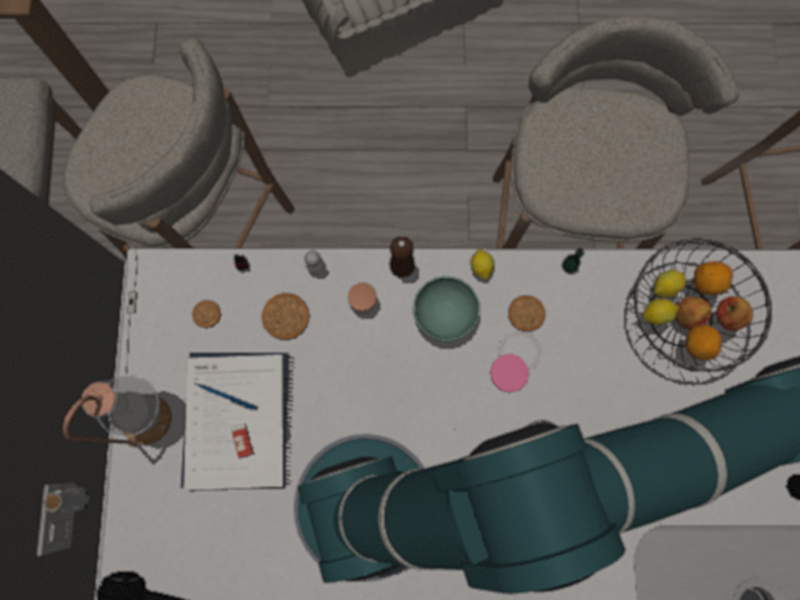

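View pics/side0.png

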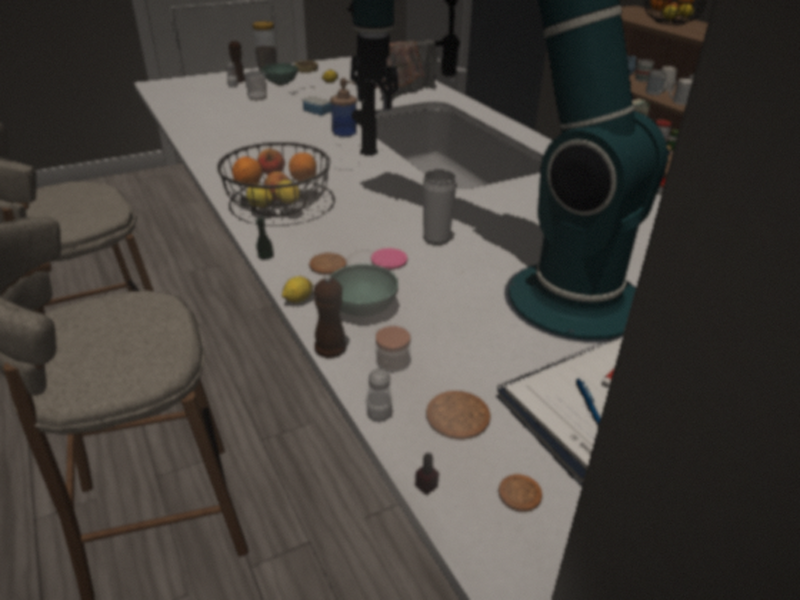

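Top view (800x600 scale): coasters at (206,314) small, (285,316) large and (527,313) medium; varnish (241,262), shaker (315,264), jar (362,297), mill (402,257), bowl (447,310), lemon (482,264), oil bottle (572,262). The pink disc at (510,373) is the decoy. The side view shows the same things from oil (263,243) down to the small coaster (520,492).

```bash
cat > h.py <<'E'
import numpy as np, cv2
from scipy.spatial.transform import Rotation as Rn
from bench import bot, cams
def cam(n):
    c=cams.camera(n); c["R"]=Rn.from_euler("xyz",c["rotation"]).as_matrix(); return c
def ground(c,uv,z=0.):
    uv=np.atleast_2d(np.asarray(uv,float))
    d=np.c_[(uv[:,0]-c["cx"])/c["fx"],(uv[:,1]-c["cy"])/c["fy"],np.ones(len(uv))]@c["R"].T
    return (c["xyz"]+d*((z-c["xyz"][2])/d[:,2])[:,None])[:,:2]
def ray(c,uv):
    d=c["R"]@np.array([(uv[0]-c["cx"])/c["fx"],(uv[1]-c["cy"])/c["fy"],1]); return c["xyz"],d/np.linalg.norm(d)
def tri(r1,r2):
    A=np.zeros((3,3)); b=np.zeros(3)
    for o,d in (r1,r2):
        P=np.eye(3)-np.outer(d,d); A+=P; b+=P@o
    p=np.linalg.solve(A,b); gap=abs(np.dot(r2[0]-r1[0],np.cross(r1[1],r2[1])/np.linalg.norm(np.cross(r1[1],r2[1]))))
    return p,gap
E
python3 - <<'E'
from h import *
S=1/1.42857
t=cam("top");s=cam("side")
for n,a,b in [("varn",(241,262),None),("c_small",(206,314),(520,492)),("c_large",(285,316),(458,414)),("c_med",(527,313),(328,263)),("bowl",(447,310),None),("pinkdisc",(510,373),(389,259)),("shaker cap",(312,256),(378,376)),("mill",(402,243),(328,285)),("jar",(362,293),(393,337)),("lemon",(483,263),(297,289)),("edge",(400,249),None)]:
    a=np.array(a)*S; print(n,ground(t,a,10)[0].round(), *( [tri(ray(t,a),ray(s,np.array(b)*S))[0].round(),ground(s,np.array(b)*S,10)[0].round()] if b else []))
A=t["color"][165:260,125:425]; B=s["color"][150:365,150:400]
A=cv2.resize(A,(800,253),interpolation=cv2.INTER_CUBIC); B=cv2.resize(B,(400,344),interpolation=cv2.INTER_CUBIC)
V=np.zeros((600,800,3),np.uint8); V[:253]=A; V[253:597,:400]=B
C=cv2.cvtColor(t["color"],cv2.COLOR_RGB2HSV)
V[253:506,400:]=0; V[253:380,400:]=cv2.resize(C[165:260,125:425,1],(400,127))[...,None]
V[385:512,400:]=cv2.resize(C[165:260,125:425,2],(400,127))[...,None]
cv2.imwrite("pics/crop1.png",np.clip(V[:,:,::-1].astype(int)*1.3,0,255).astype(np.uint8))
E
```

```text
varn [516. 273.]
c_small [399. 343.] [400. 346.   1.] [405. 352.]
c_large [395. 172.] [396. 174.   1.] [400. 183.]
c_med [ 402. -351.] [ 403. -352.    0.] [ 407. -335.]
bowl [ 408. -178.]
pinkdisc [ 272. -309.] [ 272. -310.   -2.] [ 281. -291.]
shaker cap [530. 117.] [508. 110.  77.] [474.  44.]
mill [560. -81.] [514. -76. 139.] [ 441. -255.]
jar [446.   6.] [431.   7.  55.] [401. -41.]
lemon [ 514. -259.] [ 509. -256.   21.] [ 503. -270.]
edge [546. -77.]
```

View pics/crop1.png

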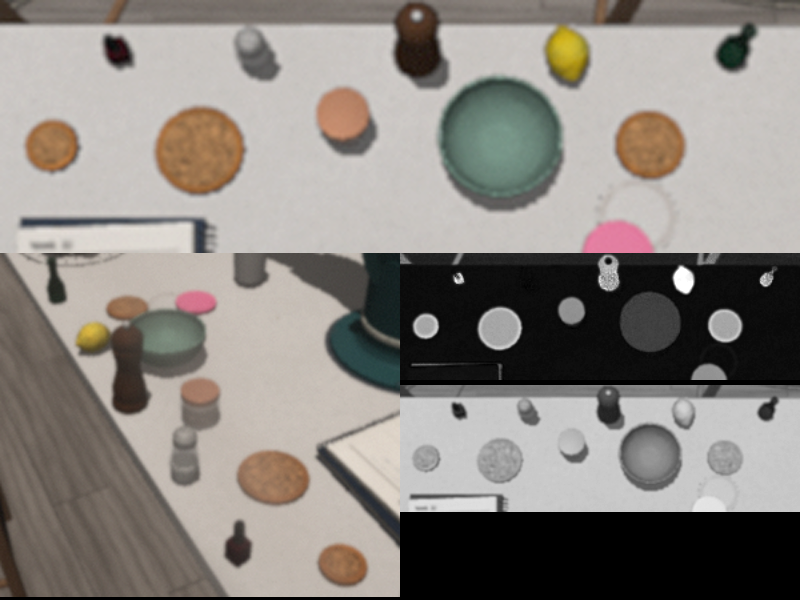

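The crop shows clean coasters, with shadows falling down and right. The coasters triangulate lower than the stated 10 mm, so I'll measure again with masks.

```bash
cat > meas.py <<'E'
from h import *
import sys
S=0.7
def comp(m,c,mn=15):
    n,l,st,ce=cv2.connectedComponentsWithStats(m.astype(np.uint8))
    k=min((i for i in range(1,n) if st[i,4]>=mn),key=lambda i:np.hypot(*(ce[i]-np.array(c))))
    return l==k
def ell(m):
    k,_=cv2.findContours(m.astype(np.uint8),cv2.RETR_EXTERNAL,cv2.CHAIN_APPROX_NONE); k=max(k,key=len)
    return cv2.fitEllipse(k)
def bear(c,m):
    v,u=np.nonzero(m); g=ground(c,np.c_[u,v])-c["xyz"][:2]; a0=np.arctan2(*g.mean(0)[::-1]); a=(np.arctan2(g[:,1],g[:,0])-a0+np.pi)%(2*np.pi)-np.pi
    r=np.hypot(*g.T); return a0+(a.min()+a.max())/2, r.max(), r.min()
def axis(t,mt,s,ms):
    (a,ra,rna),(b,rb,rnb)=bear(t,mt),bear(s,ms)
    A=np.c_[[np.cos(a),np.sin(a)],[-np.cos(b),-np.sin(b)]]; k=np.linalg.solve(A,s["xyz"][:2]-t["xyz"][:2])
    p=t["xyz"][:2]+k[0]*np.array([np.cos(a),np.sin(a)])
    return p,k[0],k[1],ra,rb,rna,rnb
E
python3 - <<'E'
from meas import *
t=cam("top");s=cam("side")
ht=cv2.cvtColor(t["color"],cv2.COLOR_RGB2HSV).astype(int);hs=cv2.cvtColor(s["color"],cv2.COLOR_RGB2HSV).astype(int)
for p,q in [((145,220),(364,344)),((200,221),(320,290)),((369,219),(230,184)),((357,261),(272,181))]:
    pk=p[0]==357
    ms=[comp((h[...,1]>85)&((h[...,0]<22) if not pk else (h[...,0]>150)),c,60) for h,c in ((ht,p),(hs,q))]
    e=[ell(m) for m in ms]; pt,gap=tri(ray(t,e[0][0]),ray(s,e[1][0]))
    print(p,pt.round(1),"gap",round(gap,1),"top@10",ground(t,e[0][0],10)[0].round(1),"diam",np.array(e[0][1]).round(1)*2.98,ms[1].sum(), np.array(e[1][0]).round(1))
def rep(n,mt,ms):
    p,d1,d2,ra,rb,rna,rnb=axis(t,mt,s,ms)
    print(n,p.round(1),"h top,side",round(t["xyz"][2]*(1-d1/ra)),round(s["xyz"][2]*(1-d2/rb)),"near",round(d1-rna),round(d2-rnb),mt.sum(),ms.sum())
rep("mill",comp((ht[...,1]>90)&(ht[...,2]<120)&(ht[...,0]<30),(281,182)),comp((hs[...,2]<75)&(hs[...,1]>60),(230,223)))
rep("oil",comp(ht[...,2]<75,(400,183)),comp(hs[...,2]<75,(185,170)))
rep("varn",comp(ht[...,2]<75,(169,183)),comp(hs[...,2]<75,(299,333)))
# lemon, bowl
ml=[comp((h[...,1]>120)&(h[...,0]>18)&(h[...,0]<35),c) for h,c in ((ht,(338,185)),(hs,(208,202)))]
e=[ell(m) for m in ml]; print("lemon",*[x.round(1) if hasattr(x,'round') else x for x in tri(ray(t,e[0][0]),ray(s,e[1][0]))],ground(t,e[0][0],25.5),e[0])
mb=[comp((h[...,1]>40)&(h[...,0]>60)&(h[...,0]<90)&(h[...,2]>60),c,200) for h,c in ((ht,(313,217)),(hs,(254,203)))]
e=[ell(m) for m in mb]; print("bowl",ground(t,e[0][0],60),e)
# jar lid, shaker
mj=[comp((h[...,1]>50)&(h[...,0]<18)&(h[...,2]>110),c,40) for h,c in ((ht,(253,208)),(hs,(275,237)))]
e=[ell(m) for m in mj]; print("jar",tri(ray(t,e[0][0]),ray(s,e[1][0])),ground(t,e[0][0],60))
print(ht[176:194:2,212:232:2,2]); print(hs[256:296:3,254:276:2,2])
E
```

```text
(145, 220) [400.8 346.4   2.3] gap 3.0 top@10 [400.2 343.3] diam [52.448 54.534] 577 [364.  344.2]
(200, 221) [395.8 174.2   1.4] gap 2.9 top@10 [395.1 172. ] diam [91.784 94.764] 1090 [320.7 289.7]
(369, 219) [ 404.6 -350.6    1.5] gap 0.9 top@10 [ 402.4 -348.6] diam [70.626 73.606] 250 [228.4 183.9]
(357, 261) [ 273.3 -307.9    2.5] gap 1.9 top@10 [ 273.2 -307.2] diam [73.606 75.99 ] 257 [272.2 180.4]
mill [534.  -81.6] h top,side 128 148 near 43 21 301 808
oil [ 561.4 -498.2] h top,side -46 28 near 85 33 151 18
varn [507.9 268. ] h top,side 88 56 near 8 22 89 277
lemon [ 509.  -254.3   22. ] 0.1 [[ 507.92433217 -253.81934316]] ((337.18389892578125, 184.628662109375), (13.90985107421875, 19.09946632385254), 166.57904052734375)Traceback (most recent call last):
  File "<stdin>", line 18, in <module>
  File "meas.py", line 6, in comp
    k=min((i for i in range(1,n) if st[i,4]>=mn),key=lambda i:np.hypot(*(ce[i]-np.array(c))))
ValueError: min() iterable argument is empty
```

Coasters agree in xy to about 2-3 mm. I'll fix the remaining masks (mill, oil, shaker, bowl, jar) from their actual HSV values.

Run:
```python
from meas import *
np.set_printoptions(linewidth=220)
t=cam("top");s=cam("side")
ht=cv2.cvtColor(t["color"],cv2.COLOR_RGB2HSV).astype(int);hs=cv2.cvtColor(s["color"],cv2.COLOR_RGB2HSV).astype(int)
print("bowl",ht[217,313],ht[200,313],hs[203,254]); print("jar",ht[206,253],hs[236,275])
print("mill top V\n",ht[164:200:2,270:296:1,2]);print("oil top V\n",ht[172:194:2,390:412,2]);print("oil side V\n",hs[150:184:3,176:194,2])
print("shaker top V\n",ht[172:196:2,212:234,2]); print("shaker side V\n",hs[256:296:3,252:278,2]); print("mill side V\n",hs[192:252:6,214:246,2])
```

```text
bowl [ 76  51 115] [78 42 79] [ 65  28 109]
jar [ 11 112 146] [ 10  94 127]
mill top V
 [[103 106 103 103 104 105 104 103 101 101 104 103 103 101 101 103 104 104 103 102 103 103 102 103 103 104]
 [ 97  96  96  98  98  97  89  72  61  60  61  64  61  59  57  69  88  97  97  97  96  97  96  97  97  97]
 [ 88  91  91  87  81  70  60  61  62  69  79  83  76  65  60  56  57  68  81  92  93  93  92  95  93  94]
 [ 99 100  97  80  59  57  62  66  72 106 141 148 122  85  64  61  58  50  55  81  97 101 100 100 101  99]
 [ 94  91  77  56  55  60  64  65  65  76  92  97  80  63  63  63  61  51  50  65  84  94  94  93  93  93]
 [133 133 108  68  51  55  58  64  66  66  66  64  62  63  63  58  52  49  52  79 114 131 133 132 129 129]
 [158 157 139  97  56  49  53  56  59  59  60  61  58  57  53  52  47  43  61 111 149 158 158 156 156 154]
 [155 156 152 124  66  39  45  48  51  53  52  49  51  47  48  42  38  33  65 121 154 158 157 155 155 154]
 [158 156 138  99  51  27  34  38  42  40  43  40  42  39  37  35  30  27  41  84 131 154 159 157 155 153]
 [158 154 125  71  36  29  24  27  28  32  29  31
[... 6085 characters left out ...]
 45  46  48  52  54  53  54  57  58  57  58]
 [148 150 152 151 152 149 148 137 108  68  42  38  38  37  38  40  40  38  42  42  41  44  43  49  60  65  68  71  71  69  70  71]
 [151 151 151 151 150 146 127  95  59  43  43  43  43  42  43  43  43  42  44  44  43  43  42  44  52  81 116 138 147 146 147 145]
 [151 149 150 151 146 132  92  53  41  39  40  41  41  42  45  44  44  45  45  45  44  46  45  42  44  47  59  86 117 140 147 148]
 [151 152 152 152 147 128  87  49  36  34  35  35  37  37  39  38  39  39  39  39  39  39  39  39  39  39  40  49  63  89 122 143]
 [ 77  92 119 141 148 141 113  76  49  43  44  43  44  46  49  49  48  46  44  47  47  46  45  44  46  51  71 101 131 147 150 151]]
```

Run:
```python
from meas import *
np.set_printoptions(precision=1,suppress=True)
t=cam("top");s=cam("side")
T=lambda n,a,b:print(n,*tri(ray(t,a),ray(s,b)))
T("mill head z~128",(280.7,171.5),(229.4,205.5))
T("oil mouth z92",(405.5,174.3),(182.3,152.5))
T("oil body mid z~16",(399.3,185.5),(185.5,174))
T("shaker cap z~80",(217.3,179),(265.3,264.5))
for n,a,r,b in [("mill",(280.9,193),29,(231,247.5)),("oil",(399,191.3),18,(185.6,180.6)),("shaker",(222,196),19,(265.5,293.8))]:
    for c,p in ((t,a),(s,b)):
        g=ground(c,p)[0]; d=g-c["xyz"][:2]; print(n,"foot centre",g+d/np.hypot(*d)*r)
print("nut on z160",ground(t,(281,169.9),160),"head@128",ground(t,(280.7,171.5),128))
print("oil mouth@92",ground(t,(405.5,174.3),92),"cap@82",ground(t,(217.3,179),82))
h=[cv2.cvtColor(c["color"],cv2.COLOR_RGB2HSV).astype(int) for c in (t,s)]
mb=comp((h[0][...,1]>30)&(h[0][...,0]>65)&(h[0][...,0]<90)&(h[0][...,2]>40),(313,217),200); e=ell(mb); print("bowl",ground(t,e[0],60),np.array(e[1]))
mj=[comp((x[...,1]>60)&(x[...,0]<16)&(x[...,2]>90),c,40) for x,c in zip(h,((253,207),(275,237)))]
e=[ell(m) for m in mj]; print("jar",*tri(ray(t,e[0][0]),ray(s,e[1][0])),ground(t,e[0][0],60),np.array(e[0][1]))
```

```text
mill head z~128 [515.5 -74.8 122.3] 8.474809035432752
oil mouth z92 [ 516.9 -446.2   94.3] 6.7745086967894865
oil body mid z~16 [ 509.9 -450.4   12.4] 1.6586645014117536
shaker cap z~80 [508.7 113.7  76.1] 3.7454798757419825
mill foot centre [516.7 -81.5]
mill foot centre [508.9 -87.2]
oil foot centre [ 506.6 -464. ]
oil foot centre [ 513.2 -449.7]
shaker foot centre [495.3 112.7]
shaker foot centre [505.1 111.2]
nut on z160 [[512.1 -77.1]] head@128 [[517.6 -76.8]]
oil mouth@92 [[ 520.8 -448.6]] cap@82 [[508.6 112. ]]
bowl [[ 399.9 -171.4]] [44.  44.6]
jar [428.2   5.6  50.6] 1.5101901460585347 [[426.6   4.8]] [18.9 19. ]
```

I've got good enough estimates to act. The mill goes first, then I'll check where it landed.

```bash
cat >> h.py <<'E'
D=[np.pi,0,0]
def over(x,y,z=300,yaw=0): bot.move_pose([x,y,z],[np.pi,0,yaw])
def pick(x,y,z,pre,f=40,opening=85,yaw=0):
    bot.set_gripper(opening); over(x,y,yaw=yaw)
    bot.move_linear([x,y,pre],vel=250)
    if bot.move_linear([x,y,z],vel=60,guard=6): print("HIT",bot.current_eef_pos(),bot.current_force()); return False
    bot.set_gripper(0,f); print("width",round(bot.current_width(),1),"gf",bot.current_grasp_force(),"tcp",bot.current_eef_pos().round(1),"F",np.round(bot.current_force(),1)); return True
def place(x,y,z,opening=85,g=4,yaw=0):
    over(x,y,yaw=yaw)
    print("held width",round(bot.current_width(),1))
    bot.move_linear([x,y,z+15],vel=200)
    hit=bot.move_linear([x,y,z-4],vel=15,guard=g); print("contact",hit,bot.current_eef_pos().round(1),np.round(bot.current_force(),1))
    bot.set_gripper(opening); bot.dwell(0.3)
def shot(tag,n="top",box=None,size=(800,600)):
    c=cam(n); cv2.imwrite(f"raw_{n}_{tag}.png",c["color"][:,:,::-1]); return c
E
python3 - <<'E'
from h import *
if pick(514.5,-78,126,190):
    bot.move_linear([514.5,-78,300],vel=200)
    place(395.5,173,136)
    p=bot.current_eef_pos(); bot.move_linear([p[0],p[1],320],vel=200)
    over(508,-250,350)
    t=shot("m");s=shot("m","side")
    A=cv2.resize(t["color"][150:260,140:300],(800,550),interpolation=cv2.INTER_CUBIC)[:, :400]
    B=cv2.resize(s["color"][200:330,260:340+14],(400,553),interpolation=cv2.INTER_CUBIC)
    cv2.imwrite("pics/m.png",np.hstack([A,B[:550]])[:,:,::-1])
print(bot.current_clock())
E
```

```text
width 46.0 gf 40.36436349904761 tcp [514.9 -78.  126.5] F [-0.5 -0.1  5.6]
held width 46.5
contact True [395.7 173.2 136.4] [-0.5 -0.7  8.1]
12.6833
```

View pics/m.png

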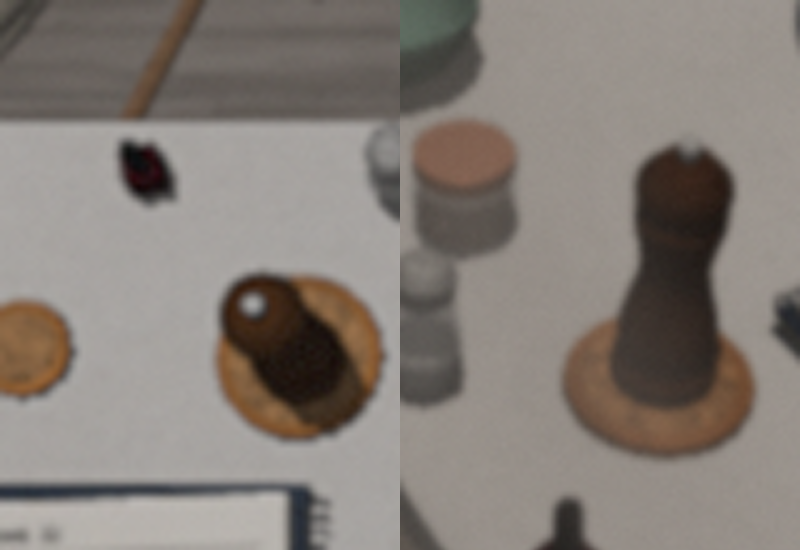

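The mill stands upright on the large coaster. The nut is at (190.6,210.6) in the raw top view, and in the side view the foot's lowest edge is near row 408 of the crop. Next I'll measure its offset.

Run:
```python
from meas import *
np.set_printoptions(precision=1,suppress=True,linewidth=200)
t=cam("top");s=cam("side")
mt=comp((t["color"].max(2)>110)&(np.ptp(t["color"],axis=2)<40)&(np.indices((420,560))[0]>205)&(np.indices((420,560))[0]<216)&(np.abs(np.indices((420,560))[1]-190.5)<6),(190.6,210.6),3)
v,u=np.nonzero(mt);print("nut",u.mean(),v.mean(),len(u),ground(t,(u.mean(),v.mean()),170),ground(t,(u.mean(),v.mean()),160))
# side: nut, head, foot rows
sx=94/400;nx,ny=260+288*sx,200+148*(130/553)
print("nut tri",*tri(ray(t,(u.mean(),v.mean())),ray(s,(nx,ny))),ground(s,(nx,ny),168))
hs=s["color"].max(2).astype(int)
for r in (240,245,250,270,280,288,290,292,294,296): print(r,hs[r,305:345])
```

```text
nut 190.0 210.2 10 [[392.2 174.4]] [[394.5 176.2]]
nut tri [392.9 176.6 162.3] 2.620386969190024 [[396.4 183.4]]
240 [153 154 153 154 153 153 153 152 150 144 120  85  59  54  53  55  55  56  56  56  56  56  55  55  54  54  54  52  48  48  52  70 103 134 150 154 154 154 155 153]
245 [153 154 153 152 154 154 154 153 150 133  96  62  52  52  53  54  54  53  55  54  54  55  54  53  52  52  50  49  47  43  42  42  58  97 139 154 156 156 157 156]
250 [153 155 153 153 153 153 151 152 149 130  87  55  45  44  44  45  43  45  45  45  44  43  43  41  40  39  38  36  34  30  36  55  99 138 151 155 155 156 155 158]
270 [148 149 149 149 150 147 137 114  83  62  58  61  59  59  58  53  53  54  50  51  49  47  45  46  43  42  41  50  82 123 146 153 154 155 155 154 155 155 152 153]
280 [124 128 130 125 114  90  72  67  65  64  64  65  63  63  61  61  61  59  59  58  58  56  54  51  52  50  47  46  48  62  89 111 124 137 146 149 155 153 154 155]
288 [121 122 121 117 101  81  72  71  72  72  70  69  66  64  62  63  61  61  59  58  56  55  56  54  55  56  55  57  67  85 104 115 120 119 114 112 113 123 139 148]
290 [122 122 118 116 113 100  80  73  69  71  70  69  70  69  67  68  68  66  66  63  62  63  63  62  59  60  56  62  78  99 107 103 102 105 106 111 111 117 129 147]
292 [124 124 123 123 122 113 102  91  83  75  68  68  68  69  69  69  69  68  67  65  65  63  60  59  60  59  67  83  99 110 112 112 111 109 108 109 109 111 125 144]
294 [115 116 121 125 127 124 122 120 114 100  88  80  77  76  71  68  67  66  65  64  65  65  68  72  83  92 101 107 112 112 112 114 114 109 108 108 110 114 131 146]
296 [113 114 117 121 125 127 131 126 122 116 114 115 115 114 108 105 102  98  96  97  99 101 104 106 109 116 122 121 119 115 113 113 112 112 108 103 100 113 137 150]
```

Run:
```python
from meas import *
np.set_printoptions(precision=1,suppress=True)
s=cam("side")
g=ground(s,(322,295.3),10)[0]; d=g-s["xyz"][:2]; f=g+29*d/np.hypot(*d)
# coaster: top extents in side: near edge bottom (z=0 rim) and side width
hs=cv2.cvtColor(s["color"],cv2.COLOR_RGB2HSV).astype(int)
print(hs[270:312,318,1],"\n",hs[260:275,312,1])
print("foot side",f,"coaster side",ground(s,(320.7,289.7),10),ground(s,(320.7,289.7),5))
print(ground(s,(318,306.5),0))
```

```text
[ 66  64  69  62  63  59  67  61  53  63  66  60  53  53  50  53  53  48
  48  60  61  66  60  48  65  86  98 105 105 103 104 107 106 111 103  93
  68  40  28  23  22  22] 
 [22 22 23 20 20 22 23 25 27 30 34 37 36 45 49]
foot side [389.6 175.4] coaster side [[400.  182.5]] [[397.  178.4]]
[[427.2 215.8]]
```

```bash
cat >> h.py <<'E'
def proj(c,p):
    q=c["R"].T@(np.asarray(p,float)-c["xyz"]); return np.array([c["fx"]*q[0]/q[2]+c["cx"],c["fy"]*q[1]/q[2]+c["cy"]])
E
python3 - <<'E'
from meas import *
np.set_printoptions(precision=1,suppress=True)
for n in ("side","top"):
    c=cam(n)
    print(n,c["xyz"],c["R"][:,2])
    for xy in ((395.5,173),(396.4,183.4),(400,182.5)):
        w=np.linspace(0,2*np.pi,60,endpoint=False)
        C=lambda r,z:np.array([proj(c,(xy[0]+r*np.cos(a),xy[1]+r*np.sin(a),z)) for a in w])
        f=C(29,10);k=np.r_[C(52,10),C(52,0)]
        print(xy,"nut",proj(c,(*xy,168)),"foot u",f[:,0].min(),f[:,0].max(),"v",f[:,1].min(),f[:,1].max(),"coaster u",k[:,0].min(),k[:,0].max(),"v",k[:,1].min(),k[:,1].max())
    h=cv2.cvtColor(c["color"],cv2.COLOR_RGB2HSV)
    m=(h[...,1]>(45 if n=="side" else 70))&(h[...,0]<25); m=comp(m,(320,290) if n=="side" else (200,221),100); v,u=np.nonzero(m); print("seen blob u",u.min(),u.max(),"v",v.min(),v.max(),"lower part",v[u<300].mean() if n=="side" else "")
E
```

```text
side [839.4 784.5 741.4] [-0.4 -0.7 -0.6]
(395.5, 173) nut [325.3 231.9] foot u 307.5220047390434 332.78603871785145 v 277.7150601350505 295.58079607419575 coaster u 297.35584765540494 342.8714964182467 v 271.06470987356454 306.3007796836088
(396.4, 183.4) nut [327.7 234.8] foot u 309.5208568338436 334.9858914355263 v 280.58934728403574 298.7300959781067 coaster u 299.26539043746425 345.15418435256663 v 273.83985814411784 309.57616621281363
(400, 182.5) nut [326. 235.] foot u 307.9648349412138 333.44251691314616 v 280.8364978374067 299.00240790642266 coaster u 297.71151282994606 343.6144246831415 v 274.0779578023224 309.86022819436386
seen blob u 298 343 v 235 307 lower part 288.0
top [  90.3  -53.3 1465.6] [ 0.2  0.  -1. ]
(395.5, 173) nut [190.7 209.2] foot u 189.73750389421917 208.5418857142251 v 211.76882543749258 230.17803105093947 coaster u 182.28101534873906 216.36657900355672 v 204.5559777049961 238.12463862862393
(396.4, 183.4) nut [186.9 208.9] foot u 186.3777582924522 205.1793484826963 v 211.48130303626664 229.88540452543057 coaster u 178.92237665048245 213.02479174300083 v 204.27044289490556 237.8318061967467
(400, 182.5) nut [187.3 207.6] foot u 186.71696195080023 205.50850772918795 v 210.34977921893795 228.7341867950307 coaster u 179.26556298728286 213.3476436812106 v 203.14658899255159 236.67994073873496
seen blob u 183 216 v 205 237 lower part
```

With the coaster modelled at (395.5,173) and its top at z = 10, the predicted extents match both views to within 1 px. The mill sits about (-3,+2) mm off centre, which is well inside tolerance. Next come the shaker and the oil bottle.

Run:
```python
from h import *
if pick(507.5,112.5,40,130,f=30):
    bot.move_linear([507.5,112.5,250],vel=200); 
    place(403,-350,50)
    p=bot.current_eef_pos(); bot.move_linear([p[0],p[1],250],vel=200)
    if pick(513,-450,40,130,f=30):
        bot.move_linear([513,-450,250],vel=200); shot("oilheld")
        print("w",bot.current_width())
print(bot.current_clock())
t=shot("s");s=shot("s","side")
A=cv2.resize(t["color"][170:250,330:430],(400,320),interpolation=cv2.INTER_CUBIC)
B=cv2.resize(s["color"][120:220,170:295],(400,320),interpolation=cv2.INTER_CUBIC)
cv2.imwrite("pics/s.png",np.hstack([A,B])[:,:,::-1])
```

```text
width 40.9 gf 29.22319522127509 tcp [507.6 112.5  40.4] F [-2.6 -0.1  7.3]
held width 40.9
contact True [ 403.  -350.    50.4] [-0.9  0.6  7.8]
width 33.1 gf 29.684309729200322 tcp [ 513.1 -449.8   40.3] F [-1.3  2.4  5.9]
w 32.86638381795718
29.7833
```

View pics/s.png

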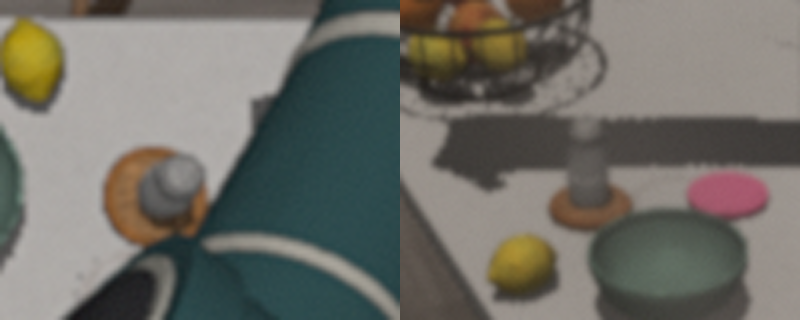

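The shaker stands upright on the medium coaster and the bottle is held. I'll place the bottle, then the lemon.

Run:
```python
from h import *
over(450,-100,250)
place(400.2,343.3,50); p=bot.current_eef_pos(); bot.move_linear([p[0],p[1],250],vel=200)
if pick(508.5,-254.5,31,110,f=25):
    bot.move_linear([508.5,-254.5,200],vel=200); over(399,-172,200); print("w",bot.current_width())
    bot.move_linear([399,-172,75],vel=150); print(bot.move_linear([399,-172,52],vel=20,guard=3),bot.current_eef_pos().round(1))
    bot.set_gripper(62); bot.dwell(.4); p=bot.current_eef_pos(); bot.move_linear([p[0],p[1],220],vel=120)
bot.move_pose([162,-603,250],[np.pi,0,0.26]); bot.dwell(0.5)
print(bot.current_clock())
t=shot("e");s=shot("e","side")
A=cv2.resize(t["color"][165:260,125:425],(800,253),interpolation=cv2.INTER_CUBIC)
B=cv2.resize(s["color"][150:365,150:400],(400,344),interpolation=cv2.INTER_CUBIC)
C=cv2.resize(s["color"][300:380,320:410],(400,344),interpolation=cv2.INTER_CUBIC)
cv2.imwrite("pics/e.png",np.vstack([A,np.hstack([B,C])])[:,:,::-1])
```

```text
held width 33.1
contact True [400.1 343.4  50.2] [-0.3 -0.9  8.9]
width 50.9 gf 24.67769444338046 tcp [ 508.6 -254.6   31.5] F [-1.9  1.2  8.1]
w 51.231426103037876
False [ 399.1 -172.1   52.1]
50.7083
```

View pics/e.png

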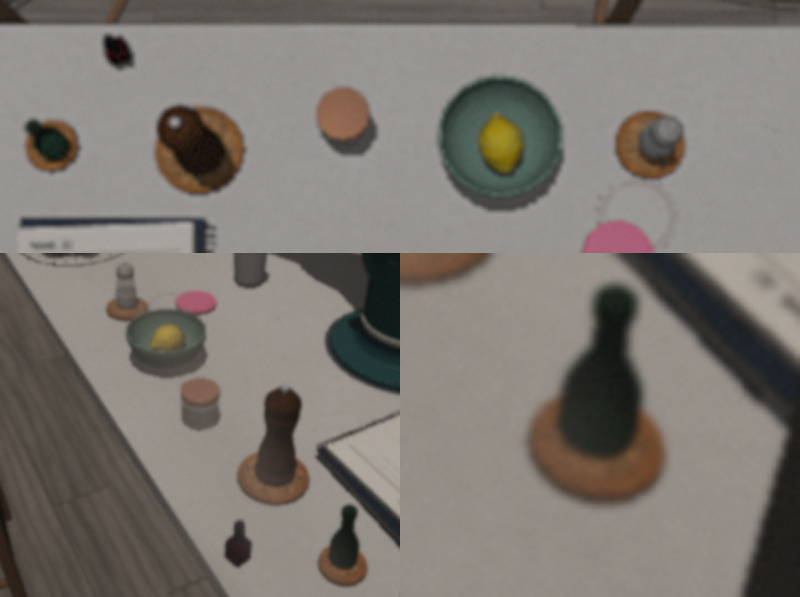

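Everything is placed, and the lemon lies in the bowl at (501,143) in the view. I'll check the shaker and oil offsets with numbers.

Run:
```python
from meas import *
np.set_printoptions(precision=1,suppress=True,linewidth=220)
t=cam("top");s=cam("side")
w=np.linspace(0,2*np.pi,60,endpoint=False)
def ext(c,xy,r,zs):
    p=np.array([proj(c,(xy[0]+r*np.cos(a),xy[1]+r*np.sin(a),z)) for z in zs for a in w]); return np.r_[p.min(0),p.max(0)]
for n,xy,rc,rf in (("oil",(400.2,343.3),31,18),("shk",(402.5,-349),41,19)):
    for c,nm in ((t,"top"),(s,"side")): print(n,nm,"coaster u0 v0 u1 v1",ext(c,xy,rc,(0,10)),"foot",ext(c,xy,rf,(10,)),"body<30",ext(c,xy,18 if n=="oil" else 22,(38,)),"mouth",ext(c,xy,10,(102,)) if n=="oil" else ext(c,xy,17,(85,)))
V=lambda c:c["color"].max(2).astype(int)
ht=cv2.cvtColor(t["color"],cv2.COLOR_RGB2HSV);hs=cv2.cvtColor(s["color"],cv2.COLOR_RGB2HSV)
for nm,m in (("oil top",comp(V(t)<65,(143,218))),("oil side",comp((V(s)<65),(364,335)))):
    v,u=np.nonzero(m); print(nm,u.min(),v.min(),u.max(),v.max(),len(u))
for nm,h,c in (("c_s top",ht,(145,220)),("c_s side",hs,(364,344)),("c_m top",ht,(369,219)),("c_m side",hs,(229,184))):
    m=comp((h[...,1]>60)&(h[...,0]<22),c,30); v,u=np.nonzero(m); print(nm,u.min(),v.min(),u.max(),v.max())
T=cv2.resize(t["color"][195:240,345:405],(400,300),interpolation=cv2.INTER_CUBIC)
B=cv2.resize(s["color"][150:195,200:260],(400,300),interpolation=cv2.INTER_CUBIC)
C=cv2.resize(t["color"][195:240,115:175],(400,300),interpolation=cv2.INTER_CUBIC)
E_=cv2.resize(t["color"][190:250,273:353],(400,300),interpolation=cv2.INTER_CUBIC)
cv2.imwrite("pics/z.png",np.clip(np.vstack([np.hstack([T,B]),np.hstack([C,E_])])[:,:,::-1]*1.4,0,255))
ml=[comp((h[...,1]>110)&(h[...,0]>18)&(h[...,0]<35),c) for h,c in ((ht,(313,219)),(hs,(254,203)))]
e=[ell(m) for m in ml]; print("lemon",*tri(ray(t,e[0][0]),ray(s,e[1][0])))
```

```text
oil top coaster u0 v0 u1 v1 [134.  209.6 154.8 229.8] foot [138.2 213.7 149.9 225.1] body<30 [135.7 211.7 147.6 223.3] mouth [132.3 209.4 139.2 216.1]
oil side coaster u0 v0 u1 v1 [347.1 328.4 378.6 356.3] foot [354.1 333.3 372.1 347.7] body<30 [355.7 324.2 374.  338.5] mouth [363.8 304.9 374.4 312.8]
shk top coaster u0 v0 u1 v1 [354.5 206.  381.6 232.6] foot [362.2 212.9 374.5 225. ] body<30 [362.9 209.9 377.4 224.1] mouth [367.5 207.9 379.1 219.2]
shk side coaster u0 v0 u1 v1 [216.1 175.1 242.5 191.4] foot [223.1 178.6 235.3 184.9] body<30 [221.7 170.4 235.9 177.6] mouth [222.4 157.8 233.7 163.2]
oil top 135 211 151 225 150
oil side 356 308 373 347 470
c_s top 135 210 153 228
c_s side 349 334 379 357
c_m top 356 207 381 231
c_m side 217 178 241 191
lemon [ 398.6 -175.2   36. ] 1.960915715107374[ WARN:0@1.458] global loadsave.cpp:1063 imwrite_ Unsupported depth image for selected encoder is fallbacked to CV_8U.
```

View pics/z.png

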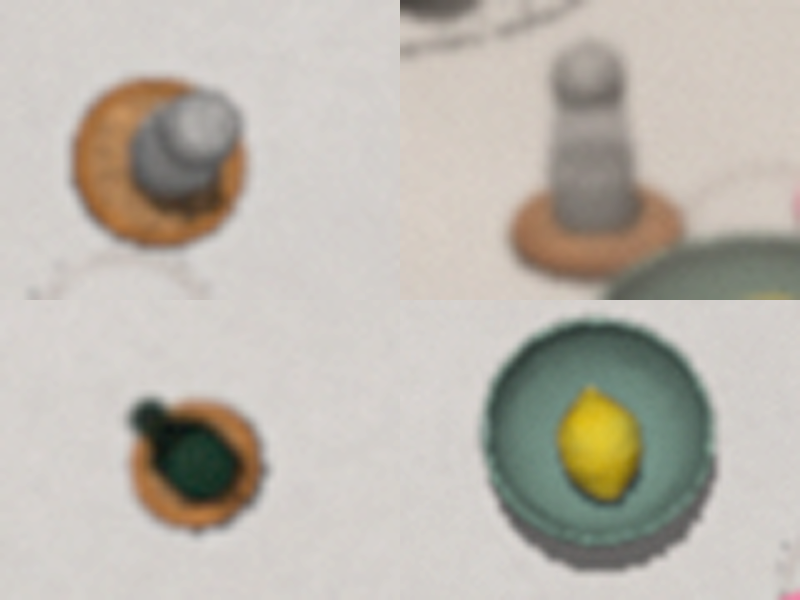

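Every placement is within about 5 mm. The lemon is at (399,-175,36), essentially on the bowl's axis, and the varnish and jar haven't moved.

```bash
python3 -c "
from bench import bot
print(bot.sign_off())"
```

```text
the job is handed in; nothing more can be done
None
```

The job is handed in: by camera check the mill, shaker and oil bottle stand upright on their coasters within about 5 mm of centre, the lemon is in the green bowl, and the varnish bottle and copper-lidded jar were not touched; sign-off did not report a verdict.

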